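# Clear tile chips off the mosaic board

### The arm

A 7-joint arm with a two-finger parallel gripper is mounted at the origin on the work surface. World frame = base frame: x ahead of the robot, y to its left, z up, the work surface at z = 0. Lengths are in m, angles in rad, forces in N, time in s.
With the tool pointing down it reaches from about 0.4 to 0.9 m from the base axis. Payload 5.5 kg.
Tool frame: the origin (TCP) lies midway between the tips of the shut fingers; the grasp point (between the pads) lies 19 mm behind it (manip.grip_depth is the distance from the TCP to the grasp point, in m); z points along the fingers, y is the line along which they close (so a half turn about z gives the same grasp; the last joint's range is limited). The gripper opens to 92 mm and grips with 3 to 60 N. Pads are 19 mm wide; open, the fingers measure 130 mm over their backs; the gripper's body (75 mm by 190 mm) begins 47 mm behind the grasp point.
Start: joints at [1.436, 0.501, -0.427, 1.55, 0.221, 1.138, -0.21], TCP at [0.252, -0.599, 0.227] pointing down, gripper open.
Joint ranges: [-2.88, 2.88], [-0.31, 2.03], [-1.54, 1.56], [0.2, 2.42], [-1.41, 4.55], [0.19, 2.02], [-2.57, 2.57]. Speed limits (rad/s): [2.57, 2.57, 3.14, 3.14, 3.14, 3.14, 3.14].

### API

Orientations are given as a unit quaternion [x, y, z, w].
In Python, from bench import manip, effector, viewer gives the robot as it stands. Calls block until the motion is done:
- manip.move_pose(position, orientation): joint-space move of the TCP to a pose.
- manip.servo_line(position, ori=None, vel=0.15): straight line of the TCP; ori=None keeps the orientation; vel is the mean speed in m/s.
- manip.movej(angles): joint-space move.
- effector.open_jaws() and effector.close(f_grip=None): open the fingers fully, or close them until they stop; f_grip is the grip in N (None keeps the last).
- manip.sleep(seconds).
- manip.solve_ik(position, orientation): joint angles nearest the present ones, or None.
- viewer.get_image(name): name is "scene" or "top"; returns the picture (420x560x3 uint8, red, green, blue); there is no depth.
- viewer.get_calibration(name): a dict with "vfov" (degrees; the focal length in pixels is half the picture's height over the tangent of half this angle, whatever the lens; pixels are square), "cx", "cy" (the principal point, pixels), "dist_coeffs" ([k1, k2, p1, p2, k3] as OpenCV has them; the pictures are not rectified), "eye" and "attitude" of the camera in the world. Camera axes: x right, y down, z forward; pixel columns grow to the right and rows downward; lengths in m; the calibration is good to about 2 mm. A picture is of the moment at which its call begins. get_calibration takes no time and is no camera call.
A pose or a line that the arm cannot do raises manip.PlanningError and nothing moves.
- manip.hand_in(): hands the job in; it is judged then, once.
Readings, each from a call of its own:
- manip.current_clock(): time.
- manip.current_q(): joint angles.
- manip.current_joint_velocities(): joint speeds.
- manip.current_tau(): joint torques, N m.
- manip.current_tool_pos(): TCP position.
- manip.current_tcp_rot(): TCP orientation.
- manip.current_force(): force on the tool from outside, world axes, zero at the start.
- manip.current_wrist_torque(): the same for the moment, N m.
- manip.current_finger_gap(): finger opening in m.
- manip.current_gripper_force(): force on a finger pad.
Only numpy, scipy, OpenCV 4.12 (cv2) and the standard library are available. Lean on these libraries where they do the work, as an engineer would, in place of code of your own. Each camera call takes 0.05 s, during which the arm holds its last target. There are 200 camera calls.

### The job

Pick up the scraper block by its red grip and use it to sweep all five loose tile chips off the white mosaic board into the yellow tray at its open edge, keeping your fingers off the chips. Then stand the scraper back on its cork mat, let go, and leave the two jars and the mug where they are.

Things in the scene. Friction and masses are not known exactly. Their poses are not given: they have to be found in the camera images.
- board: The fixed white mosaic board with its yellow tray. Origin at table level under the centre of the white plate (230 mm along x, 220 mm along y). Wooden lips 10 mm wide and 10 mm high run along both sides (y = +-100 to +-110 mm), leaving 200 mm of flat surface between them; both x edges are open. +x points to the tray.
- surface (a point): Centre of the board's top face, 45 mm above the table; axes as the board's. The open edge over the tray is 115 mm ahead in +x; beyond the -x edge, 115 mm behind, there is only the table. The chips start on this face, within 85 mm of this point in y, and from 65 mm behind it to 75 mm ahead in x.
- tray (a point): Centre of the inner floor of the yellow catch tray, fixed to the board, 4 mm above the table; axes as the board's (152 mm ahead of surface in x). Inside 97 mm along x, 212 mm along y; walls 4 mm thick, tops 28 mm above the table. The board overhangs its near wall by 11 mm, so what passes the edge falls in.
- scraper: Loose scraper block, 110 to 225 g, standing on the cork mat. Foot: a light wood block with a black rubber sole, 32 mm along its x, 120 mm along y (the sweeping width), 32 mm high. On it a red upright grip, 30 mm thick in x, 50 mm in y, from 31 to 85 mm above the sole: take it from above, fingers closing along x. Symmetrical front to back. Origin: centre of the sole; z up.
- mat: Cork mat fixed on the table where the scraper stands, 90 mm along x, 160 mm along y, 4 mm thick. Origin: centre of its underside. It lies to the left or to the right of the board.
- chip0: Loose broken tile chip, blue, about 28 x 21 mm and 9 mm thick, about 12 g. Origin: centre of its underside.
- chip1: Loose broken tile chip, terracotta (brick red), about 29 x 18 mm and 9 mm thick, about 12 g. Origin: centre of its underside.
- chip2: Loose broken tile chip, green, about 24 x 23 mm and 9 mm thick, about 12 g. Origin: centre of its underside.
- chip3: Loose broken tile chip, magenta, about 28 x 20 mm and 9 mm thick, about 12 g. Origin: centre of its underside.
- chip4: Loose broken tile chip, black, about 26 x 22 mm and 9 mm thick, about 12 g. Origin: centre of its underside.
- red_jar: Bystander: red paint jar, 64 mm across, 85 mm high, loose, on the table on the other side of the board from the mat. Origin: centre of its underside.
- white_jar: Bystander: white jar with a black lid, 68 mm across, 90 mm high, loose, beyond the board to the left. Origin: centre of its underside.
- mug: Bystander: blue mug, 76 mm across and 85 mm high, with a handle, loose, beyond the board to the right. Origin: centre of its underside.

How it is judged:
By the outcome, as a careful person would: the job done as asked, in the order asked, and still so for the second after the job is handed in, with the robot touching nothing.
It also fails if it takes over 58 s, if anything falls off the work surface, if the arm or the gripper's body presses on something with over 40 N, if the wrist force passes 120 N, or if a joint passes its speed limit or range.

## Working session

There is one attempt and no reset: what is moved stays moved. The work goes in short steps, each a Python script; the robot and the scene stay as the last script left them, time stands still between calls to the robot, and variables do not carry over. Pictures are saved under pics/ and viewed, at most 10 in all, crops included, and the job is handed in when it is done.

```bash
ls; mkdir -p pics
python3 - <<'E'
from bench import manip, effector, viewer
import cv2
for n in("scene","top"):
    print(n,viewer.get_calibration(n)); cv2.imwrite(f"pics/{n}0.png",viewer.get_image(n)[:,:,::-1])
print(manip.current_tcp_rot(),manip.current_clock(),manip.grip_depth)
E
```

```text
pics
scene {'vfov': 47.861320697077154, 'cx': 277.6364937203455, 'cy': 206.62627516403217, 'dist_coeffs': array([-0.01230416,  0.        ,  0.        ,  0.        ,  0.        ]), 'eye': array([ 1.15612032, -0.24025837,  0.94828425]), 'attitude': array([ 0.79206444,  0.53254884, -0.16118478, -0.25108788])}
top {'vfov': 52.01163554040217, 'cx': 279.2417152263112, 'cy': 201.77604190229928, 'dist_coeffs': array([-0.13858826,  0.        ,  0.        ,  0.        ,  0.        ]), 'eye': array([0.40837108, 0.01928961, 1.0151234 ]), 'attitude': array([-0.70314369,  0.70546512, -0.06687207,  0.0586177 ])}
[ 9.80279751e-01  1.97612933e-01 -1.28640923e-04 -8.49224080e-04] 0.1 0.0188
```

View pics/scene0.png

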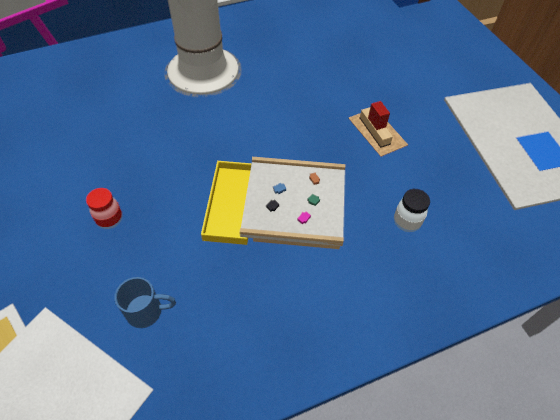

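View pics/top0.png

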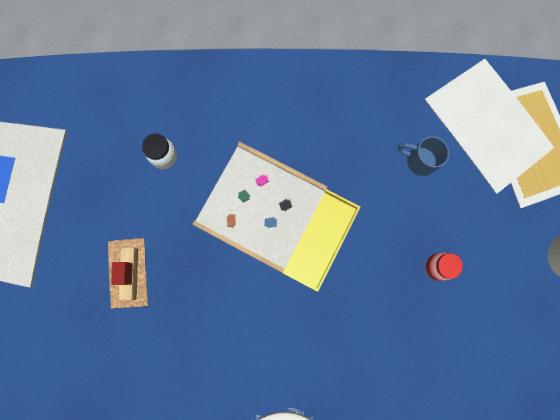

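The top view shows the mat and scraper at (127,273), the board centre near (265,205), the tray at (322,240), the red jar at (445,266), the mug at (430,152) and the white jar at (158,150). I'll enlarge it for corner readings.

Run:
```python
import cv2
a=cv2.imread("pics/top0.png")
cv2.imwrite("pics/b.png",cv2.resize(a[135:300,185:370],None,fx=4,fy=3.6*4/3.6 if 0 else 3.6,interpolation=cv2.INTER_CUBIC) if 0 else cv2.resize(a[137:297,187:367],None,fx=3.5,fy=3.5,interpolation=cv2.INTER_CUBIC))
b=cv2.resize(a[225:325,90:165],None,fx=5,fy=5,interpolation=cv2.INTER_CUBIC)
s=cv2.imread("pics/scene0.png")
c=cv2.resize(s[85:165,335:420],None,fx=5,fy=5,interpolation=cv2.INTER_CUBIC)
import numpy as np
o=np.zeros((500,800,3),'uint8');o[:,:375]=b;o[:400,375:]=c
cv2.imwrite("pics/m.png",o)
```

```text
(no output)
```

View pics/b.png

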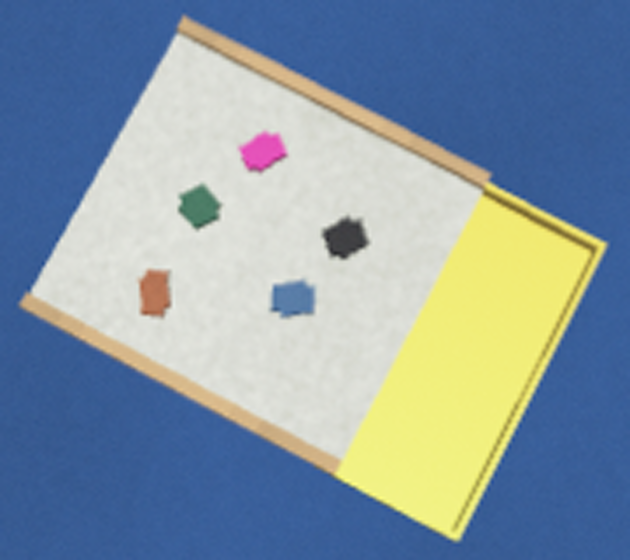

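View pics/m.png

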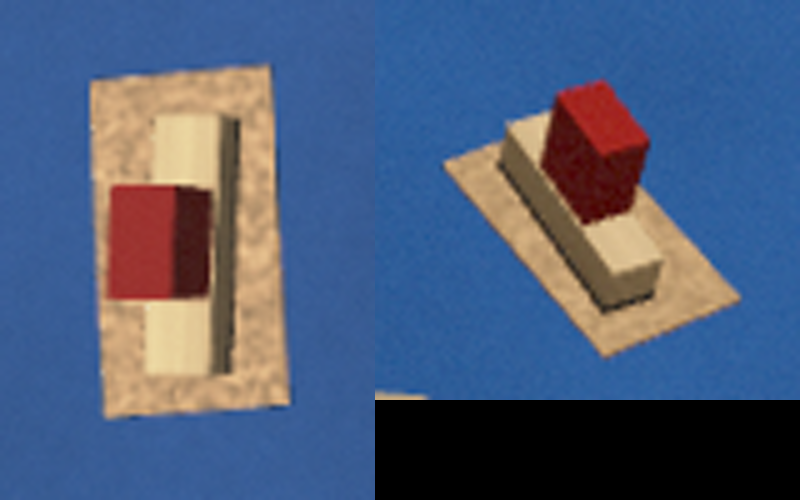

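The crops give the lip, tray, scraper and mat corners, which I've read into the fit below. I'll solve for each object's planar pose from both cameras.

```bash
cat > h.py <<'E'
from bench import manip, effector, viewer
import cv2, numpy as np
from scipy.spatial.transform import Rotation as R
from scipy.optimize import least_squares
def cam(n):
    c=viewer.get_calibration(n); f=210/np.tan(np.radians(c["vfov"])/2)
    K=np.array([[f,0,c["cx"]],[0,f,c["cy"]],[0,0,1]]); M=R.from_quat(c["attitude"]).as_matrix()
    return K,c["dist_coeffs"],M,c["eye"]
def proj(n,P):
    K,d,M,e=cam(n); return cv2.projectPoints(np.asarray(P,float),cv2.Rodrigues(M.T)[0],-M.T@e,K,d)[0][:,0]
def back(n,px,z):
    K,d,M,e=cam(n); u=cv2.undistortPoints(np.array([[px]],float),K,d)[0,0]
    r=M@[*u,1]; return e+r*(z-e[2])/r[2]
def world(p,L):
    c,s=np.cos(p[2]),np.sin(p[2]); L=np.asarray(L,float)
    return np.c_[p[0]+c*L[:,0]-s*L[:,1],p[1]+s*L[:,0]+c*L[:,1],L[:,2]]
def fit(obs,p0):   # obs: list of (cam, local pts, px)
    f=lambda p:np.concatenate([(proj(n,world(p,L))-px).ravel() for n,L,px in obs])
    r=least_squares(f,p0,loss="soft_l1"); return r.x,r.fun.reshape(-1,2)
E
python3 - <<'E'
from h import *
np.set_printoptions(precision=4,suppress=True)
cr=lambda px,s,ox,oy,off=0:(np.array(px,float)-[off,0]+.5)/s-.5+[ox,oy]
mm=lambda L:np.array(L)/1000
bp=cr([(184,16),(490,178),(20,303),(335,473),(607,244),(460,540)],3.5,187,137)
p,r=fit([("top",mm([(-115,110,55),(115,110,55),(-115,-110,55),(115,-110,55),(204.5,110,28),(204.5,-110,28)]),bp)],[.4,.03,-2])
print("board",p,r.round(1).tolist())
c,s=np.cos(p[2]),np.sin(p[2])
for n,px in dict(blue=(294,298),terra=(155,293),green=(200,206),mag=(263,151),black=(346,238)).items():
    w=back("top",cr([px],3.5,187,137)[0],.054)[:2]-p[:2]; print(n,(c*w[0]+s*w[1]).round(4),(-s*w[0]+c*w[1]).round(4))
ft=[(-16,25)]
g=mm([(-15,25,89),(15,25,89),(15,-25,89),(-15,-25,89),(-16,60,36),(16,60,36),(16,-60,36),(-16,-60,36)])
gt=cr([(110,185),(176,185),(174,299),(108,298),(155,113),(222,115),(211,374),(146,373)],5,90,225)
gs=mm([(15,25,89),(-15,25,89),(-15,-25,89),(15,-25,89),(16,60,36),(-16,60,36),(16,-60,36)])
gp=cr([(600,155),(648,143),(605,81),(555,93),(614,272),(663,261),(508,124)],5,335,85,375)
m=mm([(-45,80,4),(45,80,4),(45,-80,4),(-45,-80,4)]);mt=cr([(90,80),(271,66),(290,405),(104,418)],5,90,225)
ms=mm([(45,80,4),(-45,80,4),(45,-80,4)]);mp=cr([(606,356),(740,298),(444,166)],5,335,85,375)
for n,o in dict(scr_top=[("top",g,gt)],scr=[("top",g,gt),("scene",gs,gp)],mat_top=[("top",m,mt)],mat=[("top",m,mt),("scene",ms,mp)]).items():
    p,r=fit(o,[.3,.28,-1.57]); print(n,p,r.round(1).tolist())
for n,px,z in (("redjar",(448,265),.085),("mug",(432,150),.085),("white",(156,146),.09)): print(n,back("top",px,z))
E
```

```text
board [ 0.5738  0.0506 -2.062 ] [[0.1, -0.2], [0.7, -1.2], [-0.1, 0.5], [0.2, 0.5], [-0.2, 0.0], [-0.8, 0.0]]
blue 0.0388 -0.0229
terra -0.0417 -0.0621
green -0.0435 0.0016
mag -0.0247 0.0531
black 0.0501 0.0275
scr_top [ 0.4191  0.3579 -1.5659] [[0.2, -0.4], [0.3, -0.3], [-0.1, 0.2], [-0.3, 0.2], [-0.1, -0.2], [-0.1, -0.6], [0.4, 0.5], [-0.3, 0.5]]
scr [ 0.4198  0.359  -1.5685] [[-0.2, -0.7], [-0.1, -0.6], [-0.6, -0.1], [-0.8, -0.2], [-0.5, -0.5], [-0.5, -0.8], [-0.2, 0.2], [-0.8, 0.1], [-0.8, 0.3], [-0.2, -0.4], [-1.2, -0.5], [-1.3, 0.0], [-1.1, 0.6], [-0.3, -0.6], [-1.7, 0.1]]
mat_top [ 0.4206  0.3668 -1.4811] [[-0.1, 0.1], [0.2, -0.3], [-0.1, 0.0], [-0.1, 0.1]]
mat [ 0.4213  0.3678 -1.4749] [[-0.7, -0.1], [-0.4, -0.7], [-0.3, -0.4], [-0.2, -0.1], [-1.2, 0.0], [-0.4, -0.0], [-1.6, -0.6]]
redjar [ 0.433  -0.3633  0.085 ]
mug [ 0.6957 -0.3441  0.085 ]
white [0.7033 0.2862 0.09  ]
```

```bash
cat >> h.py <<'E'
B=np.array([.5738,.0506,-2.062]); S=np.array([.4194,.3584,-1.567]); M=np.array([.4209,.3672,-1.478])
def ori(th):   # tool down, tool y at heading th
    y=np.array([np.cos(th),np.sin(th),0]); z=np.array([0,0,-1.]); return R.from_matrix(np.c_[np.cross(y,z),y,z]).as_quat()
def bd(x,y,z): return world(B,[(x,y,z)])[0]
def stat(t=""): print(t,round(manip.current_clock(),2),manip.current_tool_pos().round(4),np.round(manip.current_force(),1),round(float(manip.current_finger_gap()),4))
E
python3 - <<'E'
from h import *
np.set_printoptions(precision=2,suppress=True)
lim=np.array([[-2.88,2.88],[-.31,2.03],[-1.54,1.56],[.2,2.42],[-1.41,4.55],[.19,2.02],[-2.57,2.57]])
for k in(0,np.pi):
    for n,p,t in (("via",[.5,0,.28],-1.567),("up",[*S[:2],.17],S[2]),("grasp",[*S[:2],.045],S[2]),("s1",bd(-.097,-.035,.09),B[2]),("s2",bd(-.097,.035,.09),B[2]),("e1",bd(.116,-.035,.09),B[2]),("e2",bd(.116,.035,.09),B[2]),("s1h",bd(-.097,-.035,.17),B[2])):
        q=manip.solve_ik(p,ori(t+k)); print(n,k,q)
E
```

```text
via 0 [ 0.85  0.29 -1.06  1.84  0.27  1.17 -1.87]
up 0 [-0.59  0.37 -0.21  1.86  0.09  0.92 -2.4 ]
grasp 0 [-0.52  0.56 -0.3   1.93  0.25  0.69 -2.54]
s1 0 [-0.06  0.57 -0.31  1.77  0.23  0.84 -2.54]
s2 0 [-0.39  0.64  0.24  1.64 -0.18  0.88 -2.14]
e1 0 [ 0.52  0.45 -0.6   2.05  0.37  0.75 -2.37]
e2 0 [ 0.46  0.52 -0.49  1.9   0.33  0.8  -2.27]
s1h 0 [ 0.02  0.49 -0.42  1.71  0.23  0.99 -2.54]
via 3.141592653589793 [ 1.05  0.51 -1.44  1.84  0.53  1.27  1.03]
up 3.141592653589793 [ 0.03  0.58 -1.04  1.84  0.57  1.06  0.34]
grasp 3.141592653589793 [ 0.13  1.06 -1.31  1.91  1.14  1.19 -0.04]
s1 3.141592653589793 [ 0.29  0.71 -0.81  1.75  0.62  0.96  0.3 ]
s2 3.141592653589793 [ 0.43  0.89 -1.02  1.61  0.83  1.13  0.28]
e1 3.141592653589793 [ 0.8   0.59 -0.97  2.04  0.65  0.86  0.53]
e2 3.141592653589793 [ 0.82  0.71 -1.    1.89  0.73  0.96  0.56]
s1h 3.141592653589793 [ 0.29  0.59 -0.81  1.7   0.48  1.06  0.4 ]
```

Run:
```python
from h import *
o=ori(S[2]+np.pi)
manip.move_pose([*S[:2],.22],o); stat("above")
manip.servo_line([*S[:2],.12],vel=.2); print(manip.current_q().round(2))
manip.servo_line([*S[:2],.045],vel=.1); stat("down")
effector.close(f_grip=40); stat("closed")
print(manip.current_gripper_force())
manip.servo_line([*S[:2],.17],vel=.15); stat("lift")
cv2.imwrite("pics/lift.png",np.vstack([viewer.get_image("scene")[60:300,150:500],viewer.get_image("top")[120:320,30:380]])[:,:,::-1])
q=manip.solve_ik(bd(-.097,-.035,.17),ori(B[2]+np.pi)); print(q.round(2))
```

```text
above 3.49 [0.4201 0.3577 0.2199] [ 0.8 -0.1 -0.3] 0.092
[ 0.09  0.76 -1.17  1.87  0.8   1.08  0.17]
down 5.04 [0.4194 0.3589 0.0453] [-0.8 -0.5 -0. ] 0.0915
closed 6.03 [0.4194 0.3587 0.0451] [ 0.3  0.2 -0.1] 0.0297
39.99947369098663
lift 7.01 [0.4191 0.3576 0.169 ] [ 0.6  0.4 -2.5] 0.0297
[ 0.46  0.73 -1.11  1.7   0.71  1.17  0.24]
```

View pics/lift.png

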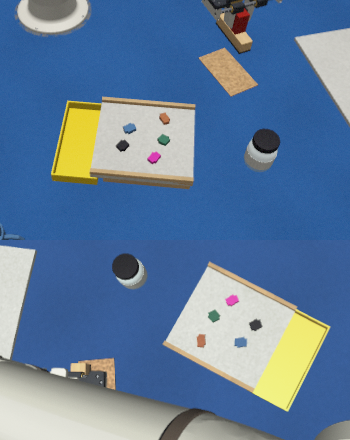

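The scraper is held, hanging level under the gripper, with the mat empty and the five chips where they were. Next comes the first pass on the terracotta side.

Run:
```python
from h import *
o=ori(B[2]+np.pi)
manip.move_pose(bd(-.099,-.035,.17),o); stat("over")
Z=.0878
def sweep(y):
    manip.servo_line(bd(-.099,y,Z),o,vel=.1); stat("low")
    z=Z+(Z-manip.current_tool_pos()[2])
    for x in (0,.118): manip.servo_line(bd(x,y,z),o,vel=.09); stat(f"x{x}")
    manip.servo_line(bd(.118,y,.14),o,vel=.2)
sweep(-.035)
cv2.imwrite("pics/p1.png",np.vstack([viewer.get_image("scene")[130:330,150:500],viewer.get_image("top")[120:320,130:480]])[:,:,::-1])
```

```text
over 8.14 [0.5881 0.157  0.1702] [-1.   0.2 -2. ] 0.03
low 9.12 [0.59   0.1547 0.0881] [-0.5  0.4 -1. ] 0.0293
x0 10.37 [0.5432 0.0678 0.0877] [ 0.1  0.3 -1.3] 0.0298
x0.118 11.82 [ 0.4876 -0.0363  0.0876] [ 0.6  0.8 -1.5] 0.0297
```

View pics/p1.png

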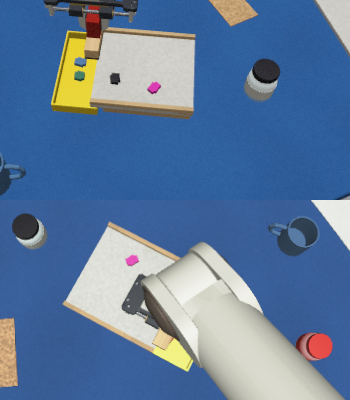

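Blue and green are in the tray, terracotta is hidden behind the scraper, and black and magenta are still on the board. The second pass takes the other side.

Run:
```python
from h import *
o=ori(B[2]+np.pi)
manip.servo_line(bd(-.099,.035,.14),o,vel=.25); stat("over")
Z=.0878;y=.035
manip.servo_line(bd(-.099,y,Z),o,vel=.1); stat("low")
for x in (0,.118): manip.servo_line(bd(x,y,Z),o,vel=.09); stat(f"x{x}")
manip.servo_line(bd(.118,y,.17),o,vel=.2)
manip.move_pose([*M[:2],.17],ori(M[2]+np.pi)); stat("mat")
cv2.imwrite("pics/p2.png",np.vstack([viewer.get_image("scene")[60:300,150:500],viewer.get_image("top")[120:320,130:480]])[:,:,::-1])
```

```text
over 13.4 [0.6504 0.1203 0.1391] [-0.8  0.  -1.8] 0.0299
low 14.07 [0.6509 0.1213 0.0868] [ 0.  -0.1 -2.4] 0.03
x0 15.32 [0.6049 0.035  0.088 ] [ 0.5  0.1 -1.7] 0.0298
x0.118 16.78 [ 0.5493 -0.0691  0.0879] [-0.2  0.8 -1.8] 0.0297
mat 19.01 [0.4221 0.3658 0.1696] [-0.   0.2 -2.6] 0.0299
```

View pics/p2.png

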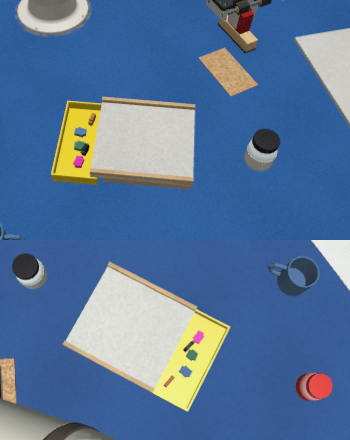

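All five chips are in the tray and the board is clear. Now I'll put the scraper back.

Run:
```python
from h import *
o=ori(M[2]+np.pi)
manip.servo_line([*M[:2],.07],o,vel=.12)
z=.05
while True:
    manip.servo_line([*M[:2],z],o,vel=.04); f=manip.current_force()[2]; stat("z")
    if f>1.5 or z<.0438: break
    z-=.0015
manip.sleep(.3); effector.open_jaws(); stat("open")
manip.servo_line([*M[:2],.13],o,vel=.12); manip.servo_line([*M[:2],.22],o,vel=.25)
manip.move_pose([.3,-.5,.25],ori(-1.2)) if 0 else manip.movej([1.436,.501,-.427,1.55,.221,1.138,-.21]); stat("clear")
s=viewer.get_image("scene");t=viewer.get_image("top")
cv2.imwrite("pics/f_t.png",t[:,:,::-1])
cv2.imwrite("pics/f.png",np.hstack([cv2.resize(s[80:260,180:440],(390,270)),cv2.resize(t[130:330,80:370],(390,270))])[:,:,::-1])
```

```text
z 20.74 [0.4208 0.3673 0.0499] [ 0.4 -0.2 -2. ] 0.0297
z 20.99 [0.421  0.3672 0.0486] [ 0.8  0.2 -2.1] 0.0299
z 21.24 [0.4209 0.3671 0.0469] [ 0.7  0.3 -2. ] 0.0299
z 21.49 [0.4208 0.3671 0.0454] [-0.4 -0.5 -1.9] 0.0299
z 21.74 [0.4211 0.3674 0.0448] [ 0.  -1.   5.7] 0.03
open 23.13 [0.4209 0.3672 0.044 ] [-0.1  0.1  0.4] 0.0921
clear 27.93 [ 0.2533 -0.5988  0.2268] [-0.6 -0.4 -0.3] 0.0918
```

View pics/f.png

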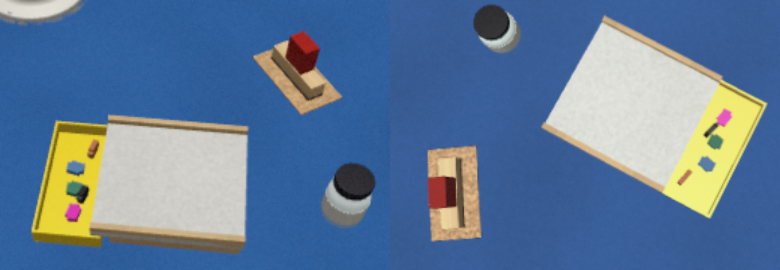

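The scraper stands upright on the mat, the board is empty, and all five chips are in the tray. The jars and mug have not moved.

```bash
python3 -c "
from bench import manip
print(manip.hand_in())"
```

```text
the job is handed in; nothing more can be done
None
```

The job is handed in at about 28 s: all five chips are in the tray, the scraper stands released on its mat, and the jars and mug were never touched.

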